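# Stand the slumped cleaner tin up at the foil-stamping bench

## Task

At the foil-stamping bench two tins have slumped over with their top ends leaning on the clear yellow-edged screen. Stand the blue tin with the red cap upright again, by pushing its foot in towards the screen so that its top end rides up the screen, and leave it standing in front of the screen, no more than a few centimetres from it. Leave the grey tin with the black cap leaning as it is.

Things in the scene. Friction and masses are not known exactly. Their poses are not given: they have to be found in the camera images.
- blue_tin: Tin to stand up: blue box-shaped can with red cap and stripe, 76 mm wide (own x), 42 deep (y), 120 tall (z) plus 11 mm cap, about 0.3 kg. Origin: centre of its underside; z towards the cap. Starts leaning 37 degrees: top edge of its +y face on the screen, bottom edge of that face on the bench 72 mm out. Leaning under about 19 degrees, it tips back onto its base by itself when let go.
- blue_heel (a point): Middle of the blue tin's rear bottom edge, the one farther from the screen: 21 mm from the tin's origin along its own -y. At first about 25 mm above the bench and 112 mm from the screen's origin plane. Pushed here squarely towards the screen (5 to 20 N), the foot slides in and the top climbs the slippery screen; within about 82 mm of that plane the tin rights itself.
- grey_tin: Tin to leave alone: same size, pose, origin and axes as the blue tin, but grey with a black cap and stripe. It leans on the same screen beside the blue one, centres 130 to 170 mm apart; which is left or right varies.
- board: Fixed upright screen (the wall): clear glossy acrylic sheet with yellow edges, 400 mm long (own x), 12 thick (own y), 130 high (own z), with a yellow foot 6 mm high behind it. Origin: centre of the sheet's underside, at bench height. The face that the tins lean on looks to its own -y, 6 mm from the origin. Its place and heading vary; it stays put when pushed.
Mind the look-alikes: they are no part of the job. Leave any pink or turquoise look-alike of the blue_tin alone.

How it is judged:
By the outcome, as a careful person would: the job done as asked, in the order asked, and still so for the second after the job is handed in, with the robot touching nothing.
It also fails if it takes over 35 s, if anything falls off the work surface, if the arm or the gripper's body presses on something with over 40 N, if the wrist force passes 120 N, or if a joint passes its speed limit or range.

## Robot

A 7-joint arm with a two-finger parallel gripper is mounted at the origin on the work surface. World frame = base frame: x ahead of the robot, y to its left, z up, the work surface at z = 0. Lengths are in m, angles in rad, forces in N, time in s.
With the tool pointing down it reaches from about 0.425 to 0.875 m from the base axis. Payload 9.9 kg.
Tool frame: the origin (TCP) lies between the finger pads; the fingertips stand 8 mm ahead of it and the grasp point (between the pads) lies 11 mm behind it (env.tip_reach is the distance from the TCP to the fingertips, in m); z points along the fingers, y is the direction in which the jaws open and shut (so a half turn about z gives the same grasp; the last joint's range is limited). The gripper opens to 85 mm and grips with 20 to 120 N. Pads are 22 mm wide; open, the fingers measure 114 mm over their backs; the gripper's body (76 mm by 85 mm) begins 54 mm behind the grasp point. The pads swing forward as they close: fully open they stand 13 mm farther back than shut.
Start: joints at [-1.228, 0.576, 0.025, 1.437, -0.015, 1.129, -0.057], TCP at [0.279, 0.614, 0.239] pointing down, gripper open.
Joint ranges: [-2.76, 2.76], [-0.34, 2.15], [-1.52, 1.57], [0.19, 2.46], [-1.09, 4.23], [0.17, 1.99], [-2.82, 2.82]. Speed limits (rad/s): [2.22, 2.22, 3.01, 3.01, 3.14, 3.14, 3.14].

## Interface

Orientations are given as a 3x3 rotation matrix whose columns are the frame's x, y, z axes.
In Python, from station import env gives the robot as it stands.
- The arm moves only by the tool move_arm, never from a script. Its argument "deltas" is a list of rows, each an object of numbers: "rx", "ry", "rz": the turn, a rotation vector about the world's x, y, z in degrees; "dx", "dy", "dz": the shift along the world's x, y, z in cm; "jaw": the opening, from -1 (shut) to 1 (fully open), so that 0 is half open. A call has 1 to 12 rows; each row is the pose to reach, as a shift and turn from the pose commanded when the call began; what a row does not reach only later rows make up. A row lasts 1/10 s, in which the tool goes at most 50 mm and 8.59 degrees, less where a joint would pass 70% of its speed; a pose out of reach is approached as far as the arm can. A call with a gripper value outside its range is refused whole. The fingers move at their own pace and stop on an object; the grip force is fixed at half the most. Time passes only in rows, so rows that repeat a pose let the fingers close. It gives the time, the measured TCP pose, the force and the opening at its end, in the units of the state.
- env.read_state(): the state, without advancing time (a new reading comes with each control period).
- env.camera(name): name is "scene" or "top" or "wrist"; returns the picture (400x640x3 uint8, blue, green, red); there is no depth.
- env.get_calibration(name): a dict with "fov_y" (degrees; the focal length in pixels is half the picture's height over the tangent of half this angle, whatever the lens; pixels are square), "cx", "cy" (the principal point, pixels), "camera_from_world" (4x4, takes a point from world to camera coordinates). Camera axes: x right, y down, z forward; pixel columns grow to the right and rows downward; lengths in m; the calibration is good to about 2 mm. A picture is of the moment at which its call begins: read the wrist's pose just before it. get_calibration takes no time and is no camera call; for the wrist camera it gives the pose at the moment of the call.
- env.hand_in(): hands the job in, once; it reports no verdict.
The state is a dict: "clock": time; "qpos": joint angles; "joint_velocities": joint speeds; "tau": joint torques, N m; "eef_pos": TCP position; "ee_rot": TCP orientation; "contact_force": force on the tool from outside, world axes, zero at the start; "torque": the same for the moment, N m; "opening": opening from 0.0 (shut) to 1.0 (fully open).
Only numpy, scipy, OpenCV 4.12 (cv2) and the standard library are available. Lean on these libraries where they do the work, as an engineer would, in place of code of your own. Each camera call takes 0.05 s, during which the arm holds its last target. There are 200 camera calls.

## Working session

There is one attempt and no reset: what is moved stays moved. The work goes in short steps, Python scripts to look and compute and a tool call to move; the robot and the scene stay as the last step left them, time stands still between calls to the robot, and variables do not carry over. Pictures are saved under pics/ and viewed, about 8 in all and at most 12, crops included, and the job is handed in when it is done.

Besides the shell and the picture viewer there is one more tool, called after "Emit:" by a JSON object that holds its "method" and its "body". move_arm: Moves the arm, as the interface text tells. Its arguments: {"type":"object","properties":{"deltas":{"type":"array","items":{"type":"object","properties":{"rx":{"type":"number"},"ry":{"type":"number"},"rz":{"type":"number"},"dx":{"type":"number"},"dy":{"type":"number"},"dz":{"type":"number"},"jaw":{"type":"number"}}}}},"required":["deltas"]}

```bash
mkdir -p pics; python3 - <<'E'
from station import env
import cv2
for n in("scene","top"):
    cv2.imwrite(f"pics/{n}0.png",env.camera(n))
    c=env.get_calibration(n);print(n,c)
s=env.read_state();print(s["eef_pos"],s["ee_rot"],s["clock"],env.tip_reach)
E
```

```text
scene {'fov_y': 52.82676027902675, 'cx': 320.68938306023034, 'cy': 200.50011896588163, 'camera_from_world': array([[ 0.38012377,  0.92488856, -0.0093313 , -0.2550874 ],
       [ 0.73788896, -0.30932017, -0.59986742, -0.30246584],
       [-0.55769687,  0.2211384 , -0.800045  ,  1.02066653],
       [ 0.        ,  0.        ,  0.        ,  1.        ]])}
top {'fov_y': 49.26081634753389, 'cx': 320.32560779273285, 'cy': 196.82465720538053, 'camera_from_world': array([[-0.01969096, -0.99938271,  0.02909423,  0.0861346 ],
       [-0.99932599,  0.01877144, -0.03154682,  0.48299318],
       [ 0.03098121, -0.0296958 , -0.99907874,  0.91369612],
       [ 0.        ,  0.        ,  0.        ,  1.        ]])}
[0.27925135 0.61406388 0.23851757] [[-9.10312248e-01  4.13921834e-01 -5.70719831e-04]
 [ 4.13922218e-01  9.10311062e-01 -1.47248672e-03]
 [-8.99618270e-05 -1.57665631e-03 -9.99998753e-01]] 0.1 0.008
```

View pics/scene0.png

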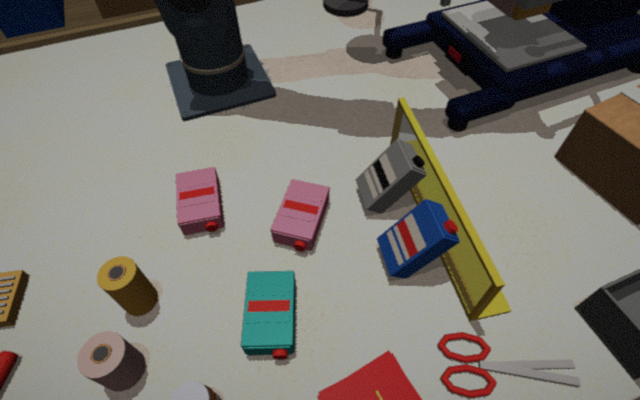

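View pics/top0.png

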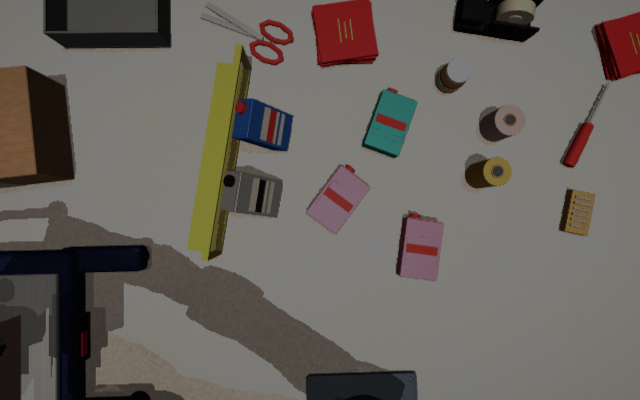

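The scene camera shows the blue tin with the red cap at about (418,240), and the grey one at (390,175). In the top view the blue tin is at (265,125) and the grey one at (252,193). The look-alikes are turquoise at (390,122) and pink at (338,198) and (421,248). I choose the blue tin at top (265,125) and check it in a close crop.

```bash
python3 - <<'E'
import cv2,numpy as np
t=cv2.imread("pics/top0.png")[40:180,190:310];s=cv2.imread("pics/scene0.png")[180:320,360:520]
a=cv2.resize(t,None,fx=4,fy=4,interpolation=2);b=cv2.resize(s,None,fx=2.5,fy=2.5,interpolation=2)
o=np.zeros((560,800,3),np.uint8);o[:,:480]=a;o[:350,480:]=b[:, :320]
cv2.imwrite("pics/crop0.png",o)
E
```

```text
(no output)
```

View pics/crop0.png

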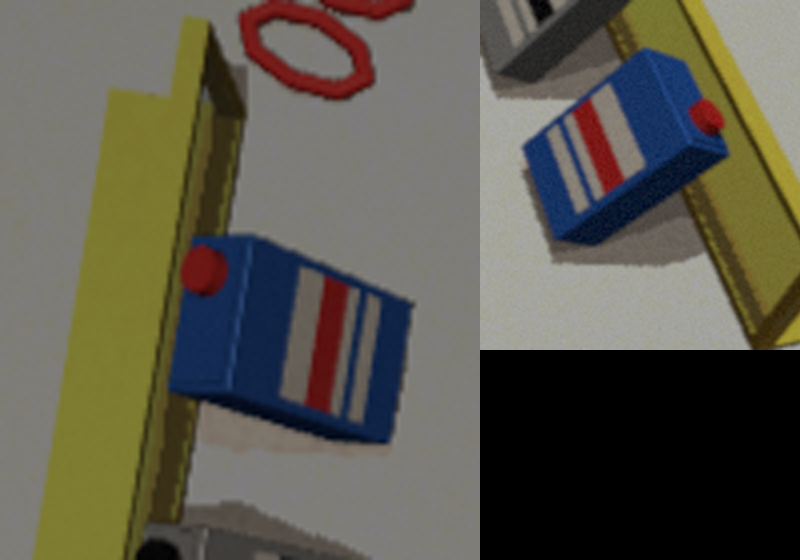

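The crop shows the blue tin with its red cap and stripe. Heel corners in the top view are (293.0,115.8) and (287.5,150.2), and in the scene view (378,239) and (391,276).

```bash
cat > h.py <<'E'
from station import env
import numpy as np,cv2
def P(n):
    c=env.get_calibration(n);f=200/np.tan(np.radians(c["fov_y"]/2))
    K=np.array([[f,0,c["cx"]],[0,f,c["cy"]],[0,0,1]]);return K,c["camera_from_world"]
def onz(n,uv,z):
    K,T=P(n);R,t=T[:3,:3],T[:3,3];o=-R.T@t;d=R.T@np.linalg.inv(K)@[*uv,1];return o+d*(z-o[2])/d[2]
def tri(a,b):
    A,B=[K@T[:3] for K,T in (P("top"),P("scene"))]
    X=cv2.triangulatePoints(A,B,np.float64(a).reshape(2,1),np.float64(b).reshape(2,1));return (X[:3]/X[3]).ravel()
def proj(n,p):
    K,T=P(n);q=K@(T[:3,:3]@p+T[:3,3]);return q[:2]/q[2]
E
python3 - <<'E'
from h import *
np.set_printoptions(precision=4,suppress=True)
h=[onz("top",p,.025) for p in((293,115.8),(287.5,150.2))];print(h,np.linalg.norm(h[0]-h[1]))
h2=[onz("scene",p,.025) for p in((378,239.2),(390.8,276.4))];print(h2)
print(tri((293,115.8),(390.8,276.4)),tri((287.5,150.2),(378,239.2)))
a,b=[onz("top",p,.13) for p in((242,45.5),(222.2,177))];print("top front edge",a,b,(a-b)/np.linalg.norm(a-b))
a,b=[onz("top",p,0.0) for p in((250,70),(235.5,170))];print("bot front edge",a,b,(a-b)/np.linalg.norm(a-b))
u=(h[0]-h[1]);print(u/np.linalg.norm(u))
m=(h[0]+h[1])/2;print("mid",m)
E
```

```text
[array([0.6532, 0.1308, 0.025 ]), array([0.5817, 0.1434, 0.025 ])] 0.07256796816031802
[array([0.5833, 0.1452, 0.025 ]), array([0.6552, 0.1318, 0.025 ])]
[0.6541 0.1316 0.023 ] [0.5824 0.1444 0.0242]
top front edge [0.7613 0.2189 0.13  ] [0.5201 0.258  0.13  ] [ 0.9871 -0.1603  0.    ]
bot front edge [0.7582 0.2214 0.    ] [0.5449 0.255  0.    ] [ 0.9878 -0.1559  0.    ]
[ 0.9847 -0.1741  0.    ]
mid [0.6175 0.1371 0.025 ]
```

Emit:
{"method": "move_arm", "body": {"deltas": [{"dx": 32.8,"dy": -55.5,"rz": -74.6,"jaw": -0.3},{"dx": 32.8,"dy": -55.5,"rz": -74.6,"jaw": -0.3},{"dx": 32.8,"dy": -55.5,"rz": -74.6,"jaw": -0.3},{"dx": 32.8,"dy": -55.5,"rz": -74.6,"jaw": -0.3},{"dx": 32.8,"dy": -55.5,"rz": -74.6,"jaw": -0.3},{"dx": 32.8,"dy": -55.5,"rz": -74.6,"jaw": -0.3},{"dx": 32.8,"dy": -55.5,"rz": -74.6,"jaw": -0.3},{"dx": 32.8,"dy": -55.5,"rz": -74.6,"jaw": -0.3},{"dx": 32.8,"dy": -55.5,"rz": -74.6,"jaw": -0.3},{"dx": 32.8,"dy": -55.5,"rz": -74.6,"jaw": -0.3},{"dx": 32.8,"dy": -55.5,"rz": -74.6,"jaw": -0.3},{"dx": 32.8,"dy": -55.5,"rz": -74.6,"jaw": -0.3}]}}

```text
schema error: expected keys rx, ry, rz, dx, dy, dz, jaw
```

Emit:
{"method": "move_arm", "body": {"deltas": [{"rx": 0,"ry": 0,"rz": -74.6,"dx": 32.8,"dy": -55.5,"dz": 0,"jaw": -0.3},{"rx": 0,"ry": 0,"rz": -74.6,"dx": 32.8,"dy": -55.5,"dz": 0,"jaw": -0.3},{"rx": 0,"ry": 0,"rz": -74.6,"dx": 32.8,"dy": -55.5,"dz": 0,"jaw": -0.3},{"rx": 0,"ry": 0,"rz": -74.6,"dx": 32.8,"dy": -55.5,"dz": 0,"jaw": -0.3},{"rx": 0,"ry": 0,"rz": -74.6,"dx": 32.8,"dy": -55.5,"dz": 0,"jaw": -0.3},{"rx": 0,"ry": 0,"rz": -74.6,"dx": 32.8,"dy": -55.5,"dz": 0,"jaw": -0.3},{"rx": 0,"ry": 0,"rz": -74.6,"dx": 32.8,"dy": -55.5,"dz": 0,"jaw": -0.3},{"rx": 0,"ry": 0,"rz": -74.6,"dx": 32.8,"dy": -55.5,"dz": 0,"jaw": -0.3},{"rx": 0,"ry": 0,"rz": -74.6,"dx": 32.8,"dy": -55.5,"dz": 0,"jaw": -0.3},{"rx": 0,"ry": 0,"rz": -74.6,"dx": 32.8,"dy": -55.5,"dz": 0,"jaw": -0.3},{"rx": 0,"ry": 0,"rz": -74.6,"dx": 32.8,"dy": -55.5,"dz": 0,"jaw": -0.3},{"rx": 0,"ry": 0,"rz": -74.6,"dx": 32.8,"dy": -55.5,"dz": 0,"jaw": -0.3}]}}

```text
clock: 1.3
eef_pos: [0.5852, 0.0962, 0.2391]
ee_rot: [[0.157, 0.988, -0.0], [0.988, -0.157, 0.0], [-0.0, -0.0, -1.0]]
contact_force: [0.7, 0.9, -0.1]
opening: 0.349
```

Emit:
{"method": "move_arm", "body": {"deltas": [{"rx": 7.4,"ry": -1.2,"rz": 0,"dx": 2.1,"dy": -3.6,"dz": 0,"jaw": -0.3},{"rx": 14.8,"ry": -2.4,"rz": 0,"dx": 2.1,"dy": -3.6,"dz": -5,"jaw": -0.3},{"rx": 14.8,"ry": -2.4,"rz": 0,"dx": 2.1,"dy": -3.6,"dz": -9,"jaw": -0.3},{"rx": 14.8,"ry": -2.4,"rz": 0,"dx": 2.1,"dy": -3.6,"dz": -13,"jaw": -0.3},{"rx": 14.8,"ry": -2.4,"rz": 0,"dx": 2.1,"dy": -3.6,"dz": -13,"jaw": -0.3},{"rx": 14.8,"ry": -2.4,"rz": 0,"dx": 2.1,"dy": -3.6,"dz": -13,"jaw": -0.3}]}}

```text
clock: 1.9
eef_pos: [0.6056, 0.0621, 0.1095]
ee_rot: [[0.152, 0.988, 0.04], [0.954, -0.157, 0.256], [0.259, -0.001, -0.966]]
contact_force: [-0.3, 0.3, 0.9]
opening: 0.351
```

```bash
python3 - <<'E'
from h import *
np.set_printoptions(precision=4,suppress=True)
s=env.read_state();print(s["eef_pos"],s["ee_rot"],s["qpos"])
w=env.camera("wrist");t=env.camera("scene")
o=np.zeros((400,800,3),np.uint8);o[:,:400]=t[:,240:];o[:250,400:]=cv2.resize(w,(400,250));cv2.imwrite("pics/a1.png",o)
E
```

```text
[0.6056 0.0621 0.1095] [[ 0.1521  0.9876  0.04  ]
 [ 0.9539 -0.1573  0.2555]
 [ 0.2586 -0.0007 -0.966 ]] [-0.1604  0.6213  0.2025  1.83   -0.5728  0.744   0.2798]
```

View pics/a1.png

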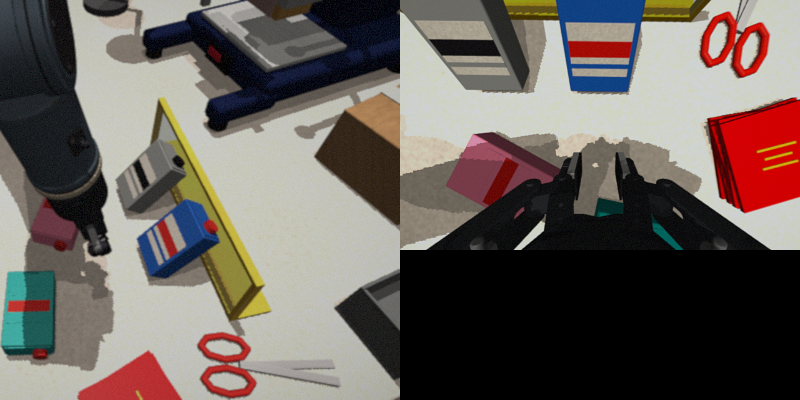

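The tin is centred ahead of the fingers (wrist column about 601 against 598), and the grey one is clear on the left. Next I descend and advance to just short of the heel.

Emit:
{"method": "move_arm", "body": {"deltas": [{"rx": 0,"ry": 0,"rz": 0,"dx": 0,"dy": 0,"dz": -4,"jaw": -0.3},{"rx": 0,"ry": 0,"rz": 0,"dx": 0,"dy": 0,"dz": -7,"jaw": -0.3},{"rx": 0,"ry": 0,"rz": 0,"dx": 0,"dy": 0,"dz": -9.0,"jaw": -0.3},{"rx": 0,"ry": 0,"rz": 0,"dx": 0.3,"dy": 2,"dz": -9.3,"jaw": -0.3},{"rx": 0,"ry": 0,"rz": 0,"dx": 0.6,"dy": 4,"dz": -9.3,"jaw": -0.3},{"rx": 0,"ry": 0,"rz": 0,"dx": 0.8,"dy": 5,"dz": -9.3,"jaw": -0.3},{"rx": 0,"ry": 0,"rz": 0,"dx": 0.8,"dy": 5,"dz": -9.3,"jaw": -0.3}]}}

```text
clock: 2.7
eef_pos: [0.6148, 0.1146, 0.018]
ee_rot: [[0.148, 0.988, 0.043], [0.954, -0.154, 0.257], [0.26, 0.003, -0.966]]
contact_force: [0.5, 0.3, 0.7]
opening: 0.352
```

Emit:
{"method": "move_arm", "body": {"deltas": [{"rx": 0,"ry": 0,"rz": 0,"dx": 0.08,"dy": 0.5,"dz": -0.2,"jaw": -0.3},{"rx": 0,"ry": 0,"rz": 0,"dx": 0.16,"dy": 1.0,"dz": -0.2,"jaw": -0.3},{"rx": 0,"ry": 0,"rz": 0,"dx": 0.22,"dy": 1.4,"dz": -0.2,"jaw": -0.3},{"rx": 0,"ry": 0,"rz": 0,"dx": 0.28,"dy": 1.8,"dz": -0.2,"jaw": -0.3},{"rx": 0,"ry": 0,"rz": 0,"dx": 0.35,"dy": 2.2,"dz": -0.2,"jaw": -0.3},{"rx": 0,"ry": 0,"rz": 0,"dx": 0.41,"dy": 2.6,"dz": -0.2,"jaw": -0.3},{"rx": 0,"ry": 0,"rz": 0,"dx": 0.48,"dy": 3.0,"dz": -0.2,"jaw": -0.3}]}}

```text
clock: 3.4
eef_pos: [0.6182, 0.1418, 0.0139]
ee_rot: [[0.153, 0.987, 0.041], [0.954, -0.158, 0.255], [0.258, -0.0, -0.966]]
contact_force: [-1.4, -1.4, -2.9]
opening: 0.351
```

```bash
python3 - <<'E'
from h import *
w=env.camera("wrist");t=env.camera("scene")
o=np.zeros((400,800,3),np.uint8);o[:,:400]=cv2.resize(t[80:330,320:570],(400,400));o[:250,400:]=cv2.resize(w,(400,250));cv2.imwrite("pics/a2.png",o)
E
```

```text
(no output)
```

View pics/a2.png

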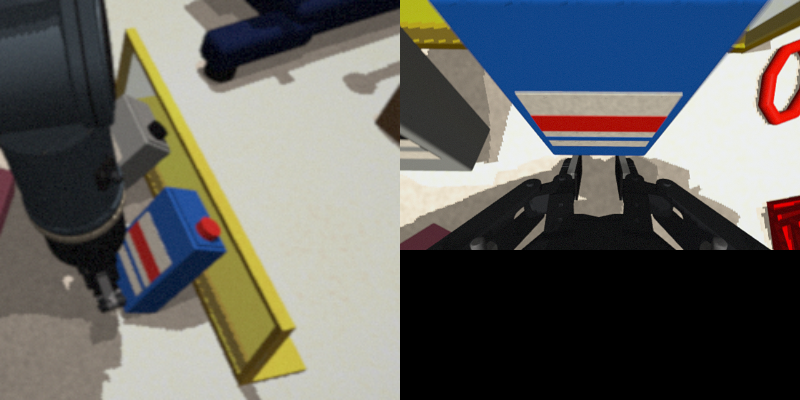

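The tin is riding up squarely, its foot centred on the fingers (wrist about (598,153)), with the grey tin untouched. I keep pushing and tilt the tool back so that its body stays clear.

Emit:
{"method": "move_arm", "body": {"deltas": [{"rx": 2.5,"ry": -0.4,"rz": 0,"dx": 0.06,"dy": 0.4,"dz": 0.1,"jaw": -0.3},{"rx": 5,"ry": -0.8,"rz": 0,"dx": 0.13,"dy": 0.8,"dz": 0.2,"jaw": -0.3},{"rx": 7.5,"ry": -1.2,"rz": 0,"dx": 0.19,"dy": 1.2,"dz": 0.3,"jaw": -0.3},{"rx": 10,"ry": -1.6,"rz": 0,"dx": 0.25,"dy": 1.6,"dz": 0.4,"jaw": -0.3},{"rx": 12.5,"ry": -2,"rz": 0,"dx": 0.32,"dy": 2.0,"dz": 0.5,"jaw": -0.3},{"rx": 15,"ry": -2.4,"rz": 0,"dx": 0.38,"dy": 2.4,"dz": 0.6,"jaw": -0.3},{"rx": 17,"ry": -2.7,"rz": 0,"dx": 0.41,"dy": 2.6,"dz": 0.6,"jaw": -0.3},{"rx": 17,"ry": -2.7,"rz": 0,"dx": 0.41,"dy": 2.6,"dz": 0.6,"jaw": -0.3}]}}

```text
clock: 4.3
eef_pos: [0.623, 0.1667, 0.0201]
ee_rot: [[0.135, 0.987, 0.086], [0.835, -0.16, 0.527], [0.534, 0.0, -0.846]]
contact_force: [0.4, -0.4, 0.0]
opening: 0.352
```

```bash
python3 - <<'E'
from h import *
w=env.camera("wrist");t=env.camera("scene")
o=np.zeros((400,800,3),np.uint8);o[:,:400]=cv2.resize(t[80:330,320:570],(400,400));o[:250,400:]=cv2.resize(w,(400,250));cv2.imwrite("pics/a3.png",o)
E
```

```text
(no output)
```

View pics/a3.png

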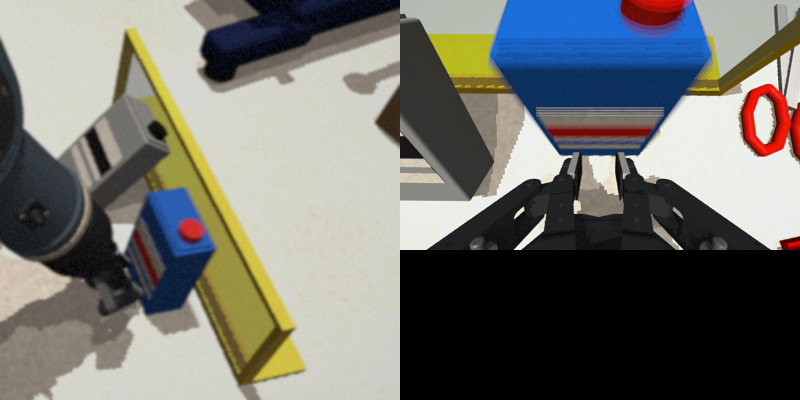

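The tin has passed its tipping point and is swinging upright (motion blur). I hold briefly so that it settles.

Emit:
{"method": "move_arm", "body": {"deltas": [{"rx": 0,"ry": 0,"rz": 0,"dx": 0,"dy": 0,"dz": 0,"jaw": -0.3},{"rx": 0,"ry": 0,"rz": 0,"dx": 0,"dy": 0,"dz": 0,"jaw": -0.3},{"rx": 0,"ry": 0,"rz": 0,"dx": 0,"dy": 0,"dz": 0,"jaw": -0.3},{"rx": 0,"ry": 0,"rz": 0,"dx": 0,"dy": 0,"dz": 0,"jaw": -0.3},{"rx": 0,"ry": 0,"rz": 0,"dx": 0,"dy": 0,"dz": 0,"jaw": -0.3}]}}

```text
clock: 4.9
eef_pos: [0.6225, 0.1685, 0.0205]
ee_rot: [[0.133, 0.988, 0.084], [0.836, -0.157, 0.527], [0.533, 0.0, -0.846]]
contact_force: [0.1, -0.4, -0.0]
opening: 0.353
```

```bash
python3 - <<'E'
from h import *
w=env.camera("wrist");t=env.camera("scene");p=env.camera("top")
o=np.zeros((550,800,3),np.uint8);o[:,:400]=cv2.resize(p[40:205,190:310],(400,550));o[:250,400:]=cv2.resize(w,(400,250));o[250:,400:]=cv2.resize(t[150:300,360:560],(400,300));cv2.imwrite("pics/a4.png",o)
E
```

```text
(no output)
```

View pics/a4.png

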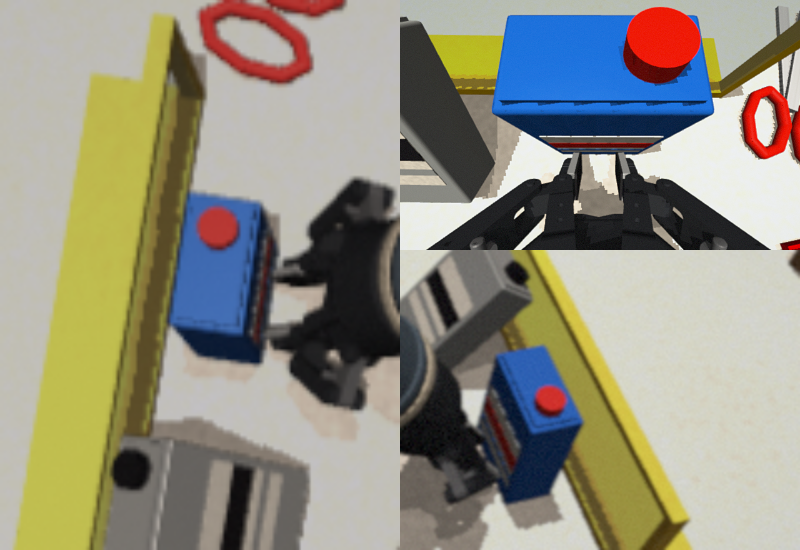

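The tin stands upright, about 17 mm from the screen, and the grey one still leans. I withdraw straight back, then up.

Emit:
{"method": "move_arm", "body": {"deltas": [{"rx": 0,"ry": 0,"rz": 0,"dx": -0.16,"dy": -1,"dz": 0,"jaw": -0.3},{"rx": 0,"ry": 0,"rz": 0,"dx": -0.5,"dy": -3,"dz": 0.3,"jaw": -0.3},{"rx": 0,"ry": 0,"rz": 0,"dx": -1,"dy": -6,"dz": 1.5,"jaw": -0.3},{"rx": 0,"ry": 0,"rz": 0,"dx": -1.5,"dy": -9,"dz": 5,"jaw": -0.3},{"rx": 0,"ry": 0,"rz": 0,"dx": -1.8,"dy": -11,"dz": 9,"jaw": -0.3},{"rx": 0,"ry": 0,"rz": 0,"dx": -1.8,"dy": -11,"dz": 12,"jaw": -0.3},{"rx": 0,"ry": 0,"rz": 0,"dx": -1.8,"dy": -11,"dz": 12,"jaw": -0.3},{"rx": 0,"ry": 0,"rz": 0,"dx": -1.8,"dy": -11,"dz": 12,"jaw": -0.3}]}}

```text
clock: 5.85
eef_pos: [0.6046, 0.0561, 0.1409]
ee_rot: [[0.134, 0.987, 0.086], [0.836, -0.159, 0.525], [0.532, 0.002, -0.847]]
contact_force: [-0.4, 0.1, -0.9]
opening: 0.35
```

```bash
python3 - <<'E'
from h import *
t=env.camera("scene");p=env.camera("top")
o=np.zeros((550,800,3),np.uint8);o[:,:400]=cv2.resize(p[40:205,190:310],(400,550));o[:400,400:]=cv2.resize(t[100:300,360:560],(400,400));cv2.imwrite("pics/a5.png",o)
E
```

```text
(no output)
```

View pics/a5.png

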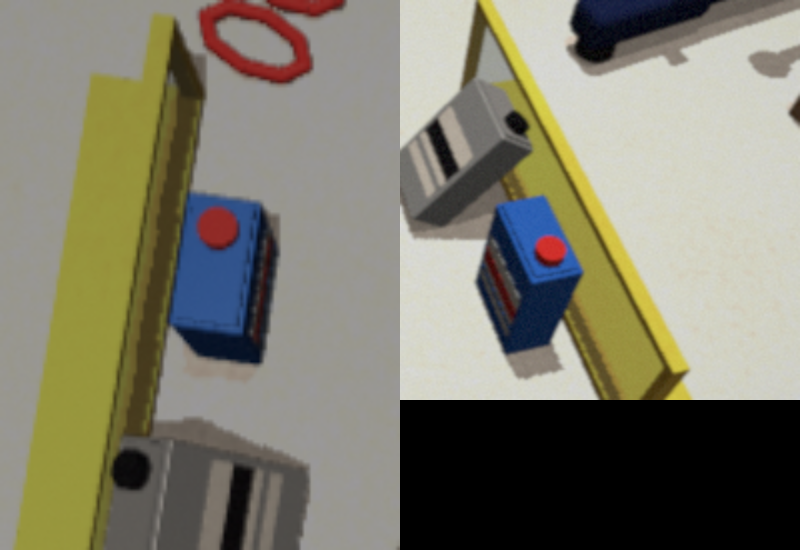

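The blue tin stands free and upright, its top-view front edge running from (247,98.5) to (241,136.6), and the grey tin still leans. I check the gap, then hand in.

```bash
python3 - <<'E'
from h import *
n=np.array([.158,.987,0])
print([.3375-n@onz("top",p,.12) for p in((247,98.5),(241,136.6))])
print(env.hand_in())
E
```

```text
[np.float64(0.022581567573882078), np.float64(0.02186536518201687)]
the job is handed in; nothing more can be done
None
```

The blue tin with the red cap is standing upright in front of the screen, and I handed the job in with the arm withdrawn, 5.85 s in by the clock after the last move. I pushed its rear bottom edge squarely towards the screen with the fingertips. Its top rode up the screen until the tin tipped back onto its base by itself.

- **Gap to the screen:** the last top picture gives about 22 mm, while the fingertip position at the end of the push gave about 17 mm. The two disagree by about 5 mm; both are within a few centimetres.
- **Squareness:** the gap is equal to within 1 mm at both ends of the tin, so it stands parallel to the screen.
- **Grey tin:** it still leans as before. I did not go near the pink and turquoise look-alikes; the last pictures were cropped to the screen, so they don't show them.
- **Forces:** readings at the end of each move stayed under about 4 N. I did not see the peaks within a move.

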